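# Seat the springs of the tank camera's tilt mirror

## Robot

A 7-joint arm with a two-finger parallel gripper is mounted at the origin on the work surface; the furniture and walls round the work are solid. World frame = base frame: x ahead of the robot, y to its left, z up, the work surface at z = 0. Lengths are in m, angles in rad, forces in N, time in s.
With the tool pointing down it reaches from about 0.425 to 0.825 m from the base axis. Payload 3.6 kg.
Tool frame: the origin (TCP) lies where the fingers leave the gripper's body, on its centre line; the fingertips stand 73 mm ahead of it and the grasp point (between the pads) lies 54 mm ahead of it; z points along the fingers, y is the line along which they close (so a half turn about z gives the same grasp; the last joint's range is limited). The gripper opens to 85 mm and grips with 20 to 120 N. Pads are 22 mm wide; open, the fingers measure 114 mm over their backs; the gripper's body (76 mm by 85 mm) begins 54 mm behind the grasp point. The pads swing forward as they close: fully open they stand 13 mm farther back than shut.
Start: joints at [1.123, 0.615, -0.013, 1.423, 0.008, 1.103, -0.04], TCP at [0.266, -0.593, 0.304] pointing down, gripper open.
Joint ranges: [-3.12, 3.12], [-0.3, 2.06], [-1.34, 1.32], [0.26, 2.42], [-1.36, 4.5], [0.01, 1.98], [-2.84, 2.84]. Speed limits (rad/s): [2.79, 2.79, 3.14, 3.14, 3.14, 3.14, 3.14].

## Interface

Orientations are given as a unit quaternion [x, y, z, w].
In Python, from station import arm, snapshot, camera_info, ticket gives the robot as it stands. Calls block until the motion is done:
- arm.movep(position, orientation): joint-space move of the TCP to a pose.
- arm.line_to(position, velocity=0.15, ori=None): straight line of the TCP; ori=None keeps the orientation; velocity is the mean speed in m/s.
- arm.move_j(angles): joint-space move.
- arm.move_gripper(opening, effort=None): opening from 0.0 (shut) to 1.0 (fully open); effort is the grip in N (None keeps the last); returns when the fingers have stopped.
- arm.pause(seconds).
- arm.ik(position, orientation): joint angles nearest the present ones, or None.
- snapshot(name): name is "scene" or "top"; returns the picture (400x640x3 uint8, blue, green, red); there is no depth.
- camera_info(name): a dict with "fx", "fy", "cx", "cy" (pixels), "dist_coeffs" ([k1, k2, p1, p2, k3] as OpenCV has them; the pictures are not rectified), "R" (3x3) and "t" (3): a world point X has camera coordinates R X + t. Camera axes: x right, y down, z forward; pixel columns grow to the right and rows downward; lengths in m; the calibration is good to about 2 mm. A picture is of the moment at which its call begins. camera_info takes no time and is no camera call.
A pose or a line that the arm cannot do raises arm.MotionError and nothing moves.
- ticket.finish_job(): hands the job in; it is judged then, once.
Readings, each from a call of its own:
- arm.read_time(): time.
- arm.read_joint_positions(): joint angles.
- arm.read_dq(): joint speeds.
- arm.read_effort(): joint torques, N m.
- arm.read_tool_pos(): TCP position.
- arm.read_eef_rot(): TCP orientation.
- arm.read_ft_force(): force on the tool from outside, world axes, zero at the start.
- arm.read_wrist_torque(): the same for the moment, N m.
- arm.read_opening(): opening from 0.0 (shut) to 1.0 (fully open).
- arm.read_finger_force(): force on a finger pad.
Only numpy, scipy, OpenCV 4.12 (cv2) and the standard library are available. Lean on these libraries where they do the work, as an engineer would, in place of code of your own. Each camera call takes 0.05 s, during which the arm holds its last target. There are 200 camera calls.

## Task

The tilting mirror for the aquarium camera has just been put together and its two springs need seating. With closed fingertips, press down the grey pad at the corner where the scale post carries the red ring until the orange pointer there is level with the red ring, hold it there for about a second without pushing on past the ring, and let the plate come back up; then do the same at the corner with the blue ring. Press one pad at a time, do not grip or lift the plate, keep off the mirror, leave the rings where they are set and the other things where they stand.

Things in the scene. Friction and masses are not known exactly. Their poses are not given: they have to be found in the camera images.
- mount: Aluminium base of the tilting mirror mount, fixed to the worktop; origin at the centre of its underside. Its black square tilt plate (136 mm, 8 mm thick, middle plane 62 mm above the worktop) rests on a ball pivot 55 mm from the origin along the mount's +x, at the corner facing away from the robot; the left corner (mount +y) and the right corner (mount -y) each stand on a spring and carry a press pad.
- left_pad (a point): Top centre of the left press pad: a grey plastic disc, 32 mm across, standing 12 mm proud of the black tilt plate, about 78 mm above the worktop at rest, 100 mm from the plate's pivot. It turns with the plate; its x axis is the mount's x axis.
- left_tilt (a joint): Tilt in rad of the plate at the left corner: 0 at rest, grows as the left pad is pressed down (pad drop about 100 mm x value), stop at 0.30. The spring has a stiffness of about 3.5 N m/rad, so about 35 N/rad at the pad (3.5 N at 0.1, 7 N at 0.2), no preload; it returns to 0 by itself when let go. Pressing the middle of one pad leaves the other tilt practically unchanged.
- left_pointer (a point): Tip of the orange pointer (a 4 mm thick needle) that sticks out of the plate beyond the left pad, on the line from the pivot through the pad, 150 mm from the pivot (50 mm beyond the pad's centre): it moves 1.5 times as far down as the pad. 62 mm above the worktop at rest.
- right_pad (a point): Top centre of the right press pad: a grey plastic disc, 32 mm across, standing 12 mm proud of the black tilt plate, about 78 mm above the worktop at rest, 100 mm from the plate's pivot. It turns with the plate; its x axis is the mount's x axis.
- right_tilt (a joint): Tilt in rad of the plate at the right corner: 0 at rest, grows as the right pad is pressed down (pad drop about 100 mm x value), stop at 0.30. The spring has a stiffness of about 3.5 N m/rad, so about 35 N/rad at the pad (3.5 N at 0.1, 7 N at 0.2), no preload; it returns to 0 by itself when let go. Pressing the middle of one pad leaves the other tilt practically unchanged.
- right_pointer (a point): Tip of the orange pointer (a 4 mm thick needle) that sticks out of the plate beyond the right pad, on the line from the pivot through the pad, 150 mm from the pivot (50 mm beyond the pad's centre): it moves 1.5 times as far down as the pad. 62 mm above the worktop at rest.
- mirror: Round mirror on the middle of the tilt plate, 68 mm across, in an aluminium cell 4 mm proud of the plate; origin at the middle of its underside. Its centre is about 73 mm from each pad's centre.
- red_post: White upright scale post, 8 mm across, top 86 mm above the worktop, origin at its foot; it carries the red ring. The two posts stand just outside the two pointer tips, 63 mm beyond the pads; which colour stands at which corner changes.
- red_mark (a point): Centre of the red ring, a collar 18 mm across and 10 mm tall set on its post at a height that changes (32 to 48 mm above the worktop, so 14 to 30 mm below the resting pointer). It is the mark for the pointer beside it (13 mm away).
- blue_post: White upright scale post, 8 mm across, top 86 mm above the worktop, origin at its foot; it carries the blue ring. The two posts stand just outside the two pointer tips, 63 mm beyond the pads; which colour stands at which corner changes.
- blue_mark (a point): Centre of the blue ring, a collar 18 mm across and 10 mm tall set on its post at a height that changes (32 to 48 mm above the worktop, so 14 to 30 mm below the resting pointer). It is the mark for the pointer beside it (13 mm away).
- pellet_pot: Loose pot with a blue lid, 64 mm across, 62 tall, standing on the robot's side of the mount; origin at the centre of its underside.
- algae_magnet: Loose black magnet cleaner, 66x85x44 mm, lying behind the mount; origin at the centre of its underside.
- slim_can: Loose white slim drink can, 53 mm across, 132 tall, to the right; origin at the centre of its underside.
- flake_pot: Loose pot with a red lid, 56 mm across, 75 tall, to the left; origin at the centre of its underside.
- salt_shaker: Loose glass salt shaker with a grey top, 44 mm across, 90 tall, to the left; origin at the centre of its underside.

How it is judged:
On the way, in this order (a step that is already met when the one before it is completed fails the run):
1. the pointer at the red ring is held level with it, the other corner left up (((horizontal distance between left_pointer and red_mark below 0.04 m and z of left_pointer in the frame of red_mark between -0.005 and 0.005 m and value of joint right_tilt below 0.06 rad) or (horizontal distance between right_pointer and red_mark below 0.04 m and z of right_pointer in the frame of red_mark between -0.005 and 0.005 m and value of joint left_tilt below 0.06 rad))), for 0.5 s.
2. the plate has been let back up (value of joint left_tilt between -0.025 and 0.025 rad and value of joint right_tilt between -0.025 and 0.025 rad), for 0.2 s.
3. the pointer at the blue ring is held level with it, the other corner left up (((horizontal distance between left_pointer and blue_mark below 0.04 m and z of left_pointer in the frame of blue_mark between -0.005 and 0.005 m and value of joint right_tilt below 0.06 rad) or (horizontal distance between right_pointer and blue_mark below 0.04 m and z of right_pointer in the frame of blue_mark between -0.005 and 0.005 m and value of joint left_tilt below 0.06 rad))), for 0.5 s.
At the end, for the whole second after the job is handed in: After both presses (pointer within 5 mm of the ring centre's height for 0.5 s, other corner under 0.06 rad), the plate is back within 0.025 rad of rest at both corners and still, the rings are within 4 mm of their setting and the five loose things within 20 mm of their places (all of step 2 and velocity of joint each of left_tilt, right_tilt below 0.05 rad/s and distance of each of red_mark, blue_mark from where it was at the start of the episode below 0.004 m and distance of each of pellet_pot, algae_magnet, slim_can, flake_pot, salt_shaker from where it was at the start of the episode below 0.02 m); the robot touches nothing.
It fails at once if a pointer is pushed more than 12 mm below the centre of its ring ((horizontal distance between left_pointer and red_mark below 0.04 m and z of left_pointer in the frame of red_mark below -0.012 m) or (horizontal distance between left_pointer and blue_mark below 0.04 m and z of left_pointer in the frame of blue_mark below -0.012 m) or (horizontal distance between right_pointer and red_mark below 0.04 m and z of right_pointer in the frame of red_mark below -0.012 m) or (horizontal distance between right_pointer and blue_mark below 0.04 m and z of right_pointer in the frame of blue_mark below -0.012 m)).
It fails at once if the plate is lifted at a corner (value of joint any of left_tilt, right_tilt below -0.045 rad).
It fails at once if the mirror is touched (contact force between any of the fingers, the arm and mirror above 0.5 N).
It fails at once if a ring is shifted on its post (distance of any of red_mark, blue_mark from where it was at the start of the episode above 0.004 m).
It fails at once if a loose thing standing by is moved or lifted (distance of any of pellet_pot, algae_magnet, slim_can, flake_pot, salt_shaker from where it was at the start of the episode above 0.02 m).
It also fails if it takes over 51 s, if anything falls off the work surface, if the arm or the gripper's body presses on something with over 40 N, if the wrist force passes 120 N, or if a joint passes its speed limit or range.

## Working session

There is one attempt and no reset: what is moved stays moved. The work goes in short steps, each a Python script; the robot and the scene stay as the last script left them, time stands still between calls to the robot, and variables do not carry over. Pictures are saved under pics/ and viewed, at most 10 in all, crops included, and the job is handed in when it is done.

```bash
mkdir -p pics; ls
python3 - <<'E'
from station import arm,snapshot,camera_info
import cv2
for n in("scene","top"):
    cv2.imwrite(f"pics/{n}0.png",snapshot(n)); c=camera_info(n); print(n,c)
print(arm.read_time(),arm.read_eef_rot())
E
```

```text
pics
scene {'fx': 379.1978810758846, 'fy': 379.1978810758846, 'cx': 314.611366940412, 'cy': 194.36935389103814, 'dist_coeffs': array([-0.06685743,  0.        ,  0.        ,  0.        ,  0.        ]), 'R': array([[-0.74352677, -0.66867021,  0.00693549],
       [-0.34308355,  0.37254773, -0.86226554],
       [ 0.57398748, -0.64349696, -0.50640896]]), 't': array([0.43397166, 0.24391701, 0.88413421])}
top {'fx': 466.6382066680306, 'fy': 466.6382066680306, 'cx': 329.75639619332634, 'cy': 194.25345525168783, 'dist_coeffs': array([0.00656985, 0.        , 0.        , 0.        , 0.        ]), 'R': array([[-1.44625783e-02, -9.99894132e-01, -1.59978984e-03],
       [-9.93150600e-01,  1.45505252e-02, -1.15931741e-01],
       [ 1.15942745e-01, -8.78396391e-05, -9.93255895e-01]]), 't': array([0.00410539, 0.54236085, 1.48341176])}
0.1 [ 9.77941341e-01  2.08876443e-01 -2.53058567e-04 -1.14090643e-03]
```

View pics/scene0.png

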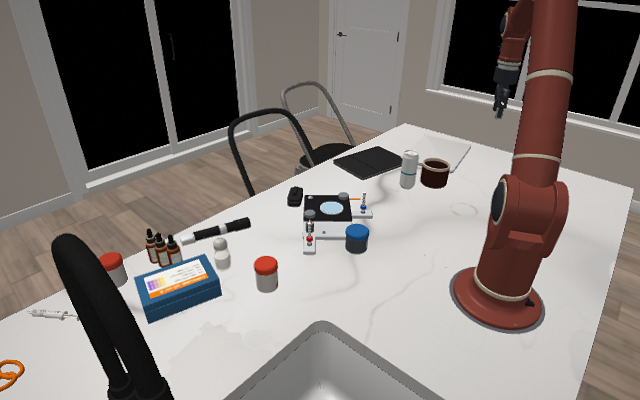

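View pics/top0.png

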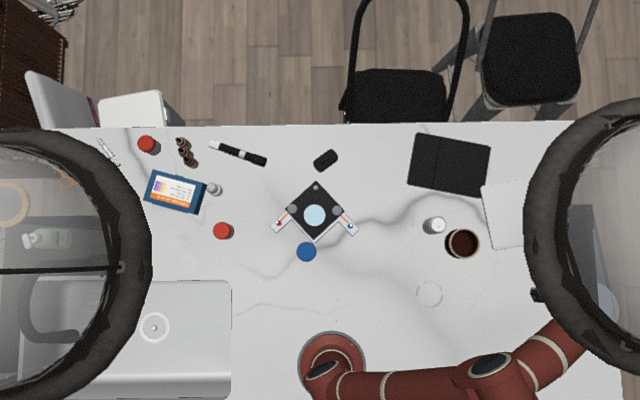

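The scene view shows the mount at about (335,215), the red ring at (309,240) and the blue ring at (363,207). In the top view the mount is at (313,213), with red on the left corner at (278,222) and blue on the right at (350,226). I'll enlarge both.

Run:
```python
import cv2,numpy as np
a=cv2.imread("pics/scene0.png")[180:260,280:390]; b=cv2.imread("pics/top0.png")[170:250,260:370]
f=lambda i:cv2.resize(i,None,fx=7,fy=7,interpolation=cv2.INTER_CUBIC)
cv2.imwrite("pics/s1.png",f(a));cv2.imwrite("pics/t1.png",f(b))
```

```text
(no output)
```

View pics/s1.png

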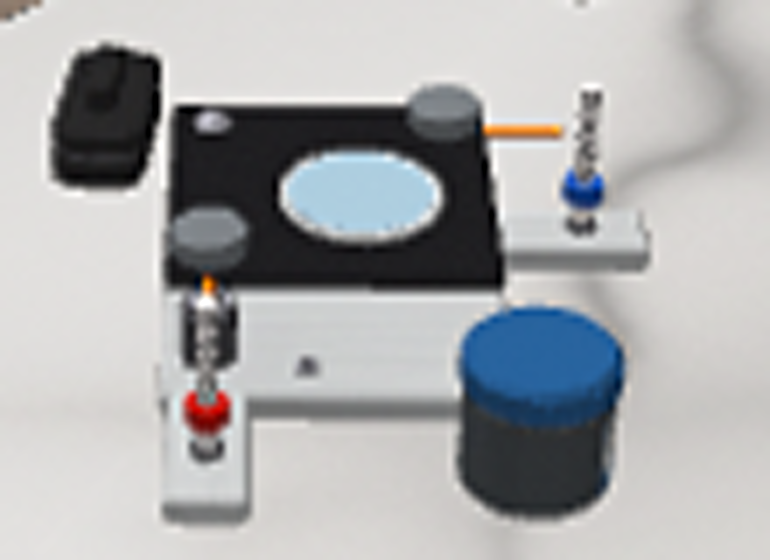

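View pics/t1.png

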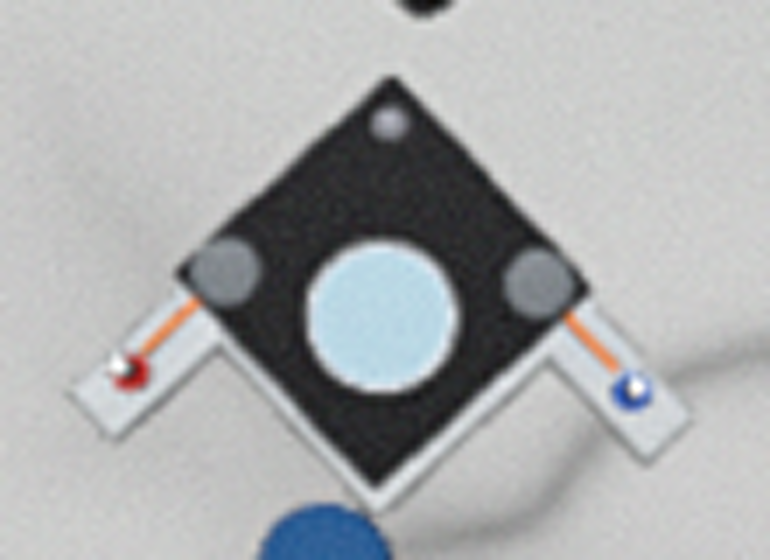

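Red ring is on the left post and blue on the right. In the top crop the pads are at about (292,208) and (337,210), with the mirror at (315,215). I'll fit the mount pose from these, then get ring heights from the scene rays at the post axes.

```bash
cat > h.py <<'E'
import cv2,numpy as np
from station import arm,snapshot,camera_info,ticket
def proj(n,X):
    c=camera_info(n);K=np.array([[c['fx'],0,c['cx']],[0,c['fy'],c['cy']],[0,0,1]])
    return cv2.projectPoints(np.atleast_2d(np.float64(X)),cv2.Rodrigues(c['R'])[0],c['t'],K,c['dist_coeffs'])[0][:,0]
def ray(n,uv):
    c=camera_info(n);K=np.array([[c['fx'],0,c['cx']],[0,c['fy'],c['cy']],[0,0,1]])
    p=cv2.undistortPoints(np.float64([[uv]]),K,c['dist_coeffs'])[0,0]
    return -c['R'].T@c['t'],c['R'].T@np.array([*p,1])
def onz(n,uv,z):
    o,d=ray(n,uv);return o+d*(z-o[2])/d[2]
def blob(img,box,f,thr):
    """hull centroid and extents of f(img)>thr in box (x0,y0,x1,y1), upsampled x8"""
    x0,y0,x1,y1=box;w=f(img[y0:y1,x0:x1].astype(np.float32))
    w=cv2.resize(w,None,fx=8,fy=8,interpolation=cv2.INTER_CUBIC)
    c=max(cv2.findContours((w>thr).astype(np.uint8),cv2.RETR_EXTERNAL,cv2.CHAIN_APPROX_NONE)[0],key=cv2.contourArea)
    h=cv2.convexHull(c);m=cv2.moments(h);b=cv2.boundingRect(h)
    g=lambda u,v:np.array([(u+.5)/8-.5+x0,(v+.5)/8-.5+y0])
    return g(m['m10']/m['m00'],m['m01']/m['m00']),np.array(b[2:])/8
red=lambda i:i[...,2]-np.maximum(i[...,1],i[...,0])-np.abs(i[...,1]-i[...,0])
blue=lambda i:i[...,0]-i[...,2]
gray=lambda i:i.mean(2)
E
python3 - <<'E'
from h import *
S=cv2.imread("pics/scene0.png");T=cv2.imread("pics/top0.png")
m,e=blob(T,(298,200,332,230),gray,125);print('mirT',m,e)
ms,es=blob(S,(316,198,347,218),gray,125);print('mirS',ms,es)
def hc(img,box):
    x0,y0,x1,y1=box;g=cv2.resize(cv2.cvtColor(img[y0:y1,x0:x1],6),None,fx=8,fy=8,interpolation=2)
    c=cv2.HoughCircles(g,cv2.HOUGH_GRADIENT,1,60,param1=60,param2=12,minRadius=34,maxRadius=50)
    c=c[0,0];return np.array([(c[0]+.5)/8-.5+x0,(c[1]+.5)/8-.5+y0]),c[2]/8
pl,rl=hc(T,(284,200,300,217));pr,rr=hc(T,(329,202,345,219));print('pads',pl,rl,pr,rr)
P=[onz("top",m,.070),onz("top",pl,.078),onz("top",pr,.078)]
for p in P:print(p)
d=lambda a,b:np.hypot(*(a-b)[:2]);print('dists',d(P[0],P[1]),d(P[0],P[2]),d(P[1],P[2]))
print('mirror scene',onz("scene",ms,.070),'proj of top mirror in scene',proj("scene",P[0]))
r=np.sqrt(.5)
for n,i,box,f in(("red",0,(300,230,318,250),red),("blue",1,(355,200,371,215),blue)):
    im=f(S[box[1]:box[3],box[0]:box[2]].astype(float));c,e=blob(S,box,f,im.max()*.5);print(n,c,e)
    tb=(270,215,287,232) if i==0 else (341,217,360,234)
    it=f(T[tb[1]:tb[3],tb[0]:tb[2]].astype(float));ct,et=blob(T,tb,f,it.max()*.5);print(n,'top',ct,et)
    o1,d1=ray("scene",c);o2,d2=ray("top",ct)
    s=np.linalg.lstsq(np.c_[d1,-d2],o2-o1,rcond=None)[0];a,b=o1+d1*s[0],o2+d2*s[1];print('tri',a,b)
E
```

```text
mirT [314.03078048 214.78697581] [21.75 21.75]
mirS [331.07601966 207.46036995] [23.25 12.75]
pads [291.125 208.25 ] 5.3375 [336.125 210.25 ] 4.55
[0.47353813 0.04664646 0.07      ]
[0.49453446 0.11797345 0.078     ]
[ 0.48618533 -0.02301051  0.078     ]
dists 0.0743531042399896 0.07079580195416463 0.1412309587185682
mirror scene [0.47733171 0.04805861 0.07      ] proj of top mirror in scene [[332.40365957 207.74485839]]
red [309.07615465 237.67994929] [6.375 4.875]
red top [278.62704831 222.89869885] [4.75 5.  ]
tri [0.4556782  0.16500313 0.03756765] [0.45151062 0.16176351 0.03697452]
blue [362.9386394  206.07326536] [5.25 4.25]
blue top [349.6488968  225.74855681] [5.375 5.125]
tri [ 0.44243454 -0.06394761  0.037635  ] [ 0.43901676 -0.06612499  0.03756088]
```

Everything agrees: pad spacing is 141.2 mm against 141.4 expected, and the posts land within 2 mm of the mount geometry. Both rings sit at about 37 mm. The plan is to tilt the tool by the final plate angle, so the fingertips lie flat on the pad centre at the target. First I'll close the fingers and move above the red (left) pad.

```bash
cat >> h.py <<'E'
from scipy.spatial.transform import Rotation as Ro
yaw=-.0591;Rm=Ro.from_euler('z',yaw)
mid=np.array([.4899,.0472,0])              # midway between the pads (top + a little of the scene view)
piv=mid+Rm.apply([.0707,0,.062])
def pad(side,t):                            # side +1 left, -1 right: pad top, tool rot offset, pointer tip
    u=Rm.apply([-np.sqrt(.5),side*np.sqrt(.5),0]);R=Ro.from_rotvec(t*np.cross([0,0,1],u))
    return piv+R.apply(.1*u+[0,0,.016]),R,piv+R.apply(.15*u),u
def tcp(side,t,lift=0,ya=None,t_or=None):
    p,R,_,u=pad(side,t)
    if t_or is not None:R=pad(side,t_or)[1]
    o=R*Ro.from_euler('z',ya)*Ro.from_euler('x',np.pi)
    return p-o.apply([0,0,.073])+[0,0,lift],o.as_quat()
E
python3 - <<'E'
from h import *
S=cv2.imread("pics/scene0.png")
np.set_printoptions(linewidth=150,suppress=True,precision=1)
print(red(S[232:246,304:315].astype(float)).astype(int));print(blue(S[199:214,357:370].astype(float)).astype(int))
for s,x in((1,'red'),(-1,'blue')):
    p,_,tip,u=pad(s,.165);post=piv+.163*u
    print(x,'pad0',np.round(pad(s,0)[0],4),'tip rest/press',proj("scene",[pad(s,0)[2],tip]),'ring at 34/37/40',proj("scene",[[*post[:2],z] for z in(.034,.037,.040,.086)]))
    for k in range(8):
        ya=np.pi/4+yaw+k*np.pi/4*1
        a,b=tcp(s,.165,0,ya,);j=arm.ik(a,b);print(round(ya,2),None if j is None else np.array(j).round(2))
E
```

```text
[[ -4  -2  -2  -2   1   3   2  -2  -2  -1  -3]
 [ -3  -3  -4  -4   2   1   2  -3  -5  -5  -5]
 [ -3  -2  -4  -7  -1   1  -1  -6  -5  -3  -3]
 [ -2  -6  -1   7  -2  -2  -5   9  -2  -6  -4]
 [ -2 -10  48 167  16  -9 -11 177  54  -3  -4]
 [ -3 -10 109 193  36  12  15 173 141  -3  -5]
 [ -4 -12  74 171 186 142 181 185  91  -6  -4]
 [ -5  -9  56  92 119 134 136 103  67  -5  -4]
 [ -5  -7  30  74 105 103 102  75  38  -5  -2]
 [ -1  -5  -9  35  68  71  73  36  -7  -6  -3]
 [ -3  -3  -5 -10  14  16  15  -6  -5  -3  -2]
 [ -5  -3  -3  -7   2   0   2  -5  -4  -3  -3]
 [ -4  -3  -3  -3  -4   0   0  -6  -4  -3  -2]
 [ -4  -4  -4  -4  -3  -4  -3  -3  -4  -4  -4]]
[[-70 -70 -73 -32  -4  -2  -5  -5  -5  -6  -5  -5  -5]
 [  4   4   2   0  -3  -5  -3  -3  -5  -6  -5  -5  -6]
 [ -2  -3  -3  -4  -4  -5  -1  -5  -6  -5  -5  -5  -6]
 [ -3  -3  -3  -4  -6  -5  -5  -2  -5  -6  -4  -6  -3]
 [ -4  -3  -5  -8   1  -7  -8  -7  -7  -6  -5  -5  -5]
 [ -4  -3  -7  -7  89  -1  -9   2   2  -9  -6  -5  -4]
 [ -4  -4  -9  35 167  56   7  44 142  -5  -5  -5  -4]
 [ -4  -5 -10  36 163 130  81 128 185  31  -6  -5  -5]
 
[... 652 characters left out ...]
0.2]
3.08 [-0.2  0.7 -0.3  2.1  0.8  0.5  0.4]
3.87 [ 0.1  0.8 -0.8  2.   1.1  0.8  0.9]
4.65 [ 0.3  0.9 -1.1  2.   1.2  1.1  1.6]
5.44 [-0.7  0.7  0.5  2.1 -0.3  0.4 -2.4]
6.22 [-0.6  0.7  0.3  2.1 -0.   0.4 -1.9]
blue pad0 [ 0.5 -0.   0.1] tip rest/press [[360.5 199.5]
 [359.3 206.4]] ring at 34/37/40 [[364.1 207.4]
 [364.2 206.5]
 [364.3 205.7]
 [365.4 192.7]]
0.73 [ 0.2  0.6 -0.2  2.1 -0.1  0.3 -0.7]
1.51 [ 0.3  0.6 -0.3  2.1  0.2  0.3 -0.2]
2.3 [ 0.3  0.6 -0.4  2.1  0.4  0.3  0.4]
3.08 [ 0.4  0.7 -0.5  2.1  0.6  0.3  1. ]
3.87 [ 0.8  0.9 -1.1  2.1  1.2  0.8  1.2]
4.65 [-0.1  0.6  0.2  2.2 -0.7  0.3 -2.4]
5.44 [ 0.   0.6  0.1  2.2 -0.5  0.3 -1.8]
6.22 [ 0.1  0.6 -0.1  2.2 -0.3  0.3 -1.3]
```

Run:
```python
from h import *
arm.move_gripper(0.0)
t=.174;p,q=tcp(1,t,.14,2.3);arm.movep(p,q)
p0,_=tcp(1,0,.008,2.3,t);arm.line_to(p0+[0,0,0],velocity=.12)
print(arm.read_time(),arm.read_opening(),arm.read_tool_pos()-p0,arm.read_ft_force())
s=snapshot("scene");tp=snapshot("top")
f=lambda i:cv2.resize(i,(380,380),interpolation=2)
cv2.imwrite("pics/a.png",np.hstack([f(s[160:260,290:390]),f(tp[160:260,260:360])]))
```

```text
4.6167 -0.0031729866768101106 [0.00037007 0.00024008 0.00054622] [ 0.47503621 -0.45173196  0.45063852]
```

View pics/a.png

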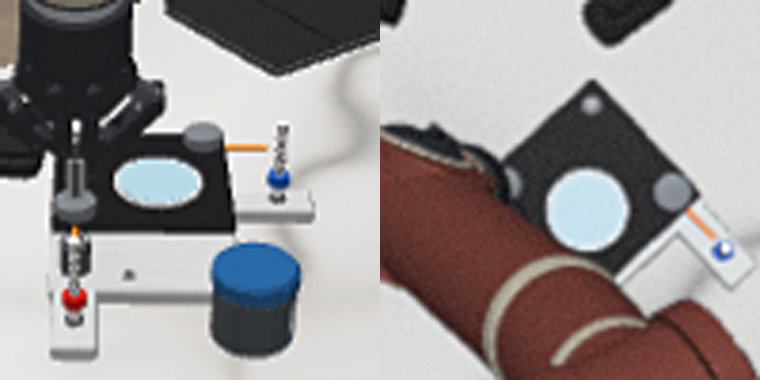

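The scene crop shows the closed fingertips centred just above the left pad, at about (310,213), with the post, ring and mirror clear. Next I'll press to just short of target, check the force, then go to target.

Run:
```python
from h import *
T=.174
arm.pause(.2);print('bias',arm.read_ft_force())
for t in(.05,.13,.174):
    p,_=tcp(1,t,0,2.3,T);arm.line_to(p,velocity=.03);arm.pause(.25)
    print(t,arm.read_time(),arm.read_tool_pos()-p,arm.read_ft_force())
s=snapshot("scene");arm.pause(.3)
print(arm.read_tool_pos()-p,'pred tip',proj("scene",pad(1,T)[2]))
cv2.imwrite("pics/b.png",cv2.resize(s[190:250,290:350],(600,600),interpolation=2))
```

```text
bias [ 0.52193389 -0.21745964 -0.0815503 ]
0.05 5.75 [-3.80261562e-06  2.01825462e-04  1.31468451e-04] [-0.57498002  0.66357506  1.90646695]
0.13 6.4167 [3.61909827e-05 1.22035489e-04 1.21923465e-04] [-0.53481342  1.43340181  3.82450051]
0.174 6.9667 [6.75540671e-05 1.13691549e-04 1.41167736e-04] [0.01162564 1.33973129 5.12989403]
[4.81879724e-05 1.07354359e-04 6.65310286e-05] pred tip [[310.14021051 235.24787609]]
```

View pics/b.png

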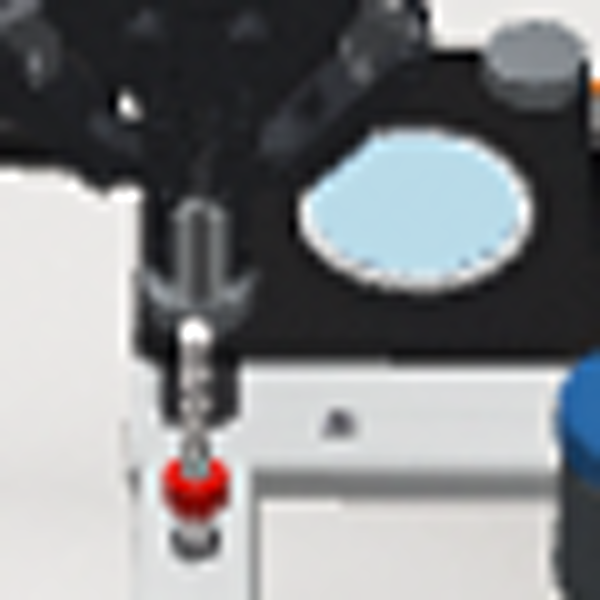

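The fingers sit flat on the pad, with the mirror untouched. The pointer tip is hidden behind the post, but force (5.3 N) and geometry both fit a tilt of 0.17. The ring centre is at about (309,238.3), which gives about 36 to 37 mm. I'll hold a bit longer, release, and go on to the blue pad.

Run:
```python
from h import *
arm.pause(.6)
p,q=tcp(1,0,.06,2.3,.174);arm.line_to(p,velocity=.06);arm.pause(.5);print(arm.read_ft_force())
s=snapshot("scene");cv2.imwrite("pics/rest.png",s)
T=.171;ya=.727
p,q=tcp(-1,0,.06,ya,T);arm.movep(p,q);p,_=tcp(-1,0,.008,ya,T);arm.line_to(p,velocity=.1)
arm.pause(.2);print('bias',arm.read_time(),arm.read_ft_force())
for t in(.05,.13):
    p,_=tcp(-1,t,0,ya,T);arm.line_to(p,velocity=.03);arm.pause(.25)
    print(t,arm.read_time(),arm.read_tool_pos()-p,arm.read_ft_force())
s=snapshot("scene")
p,_=tcp(-1,T,0,ya,T);arm.line_to(p,velocity=.02);arm.pause(.3)
print(arm.read_time(),arm.read_tool_pos()-p,arm.read_ft_force(),proj("scene",[pad(-1,.13)[2],pad(-1,T)[2]]))
s2=snapshot("scene")
f=lambda i:cv2.resize(i[185:221,335:379],None,fx=9,fy=9,interpolation=2)
cv2.imwrite("pics/c.png",np.hstack([f(s),f(s2)]))
```

```text
[0.12384747 0.55402802 0.2042037 ]
bias 11.4667 [-0.81120321 -0.65319632  0.84002338]
0.05 12.3 [ 4.17920933e-05 -1.24824838e-04  1.10962793e-04] [-0.03682445 -0.04414971  1.82713389]
0.13 12.9667 [ 4.61516626e-05 -3.01378290e-05  9.58515297e-05] [ 0.04393941 -0.84867826  3.57224757]
13.675 [ 1.04408889e-04 -5.40336345e-05  1.07687366e-04] [-0.37108234 -0.59696954  5.24884693] [[359.65554857 204.95542079]
 [359.22085652 206.63749017]]
```

View pics/c.png

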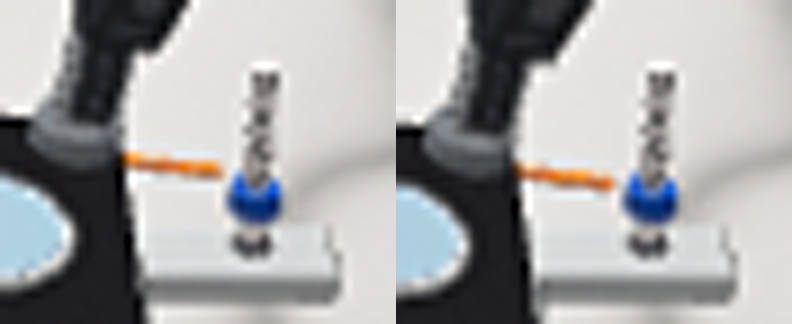

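In the right crop the pressed tip is at about (358.5,205.1) and the ring centre at (363,206.6). The tip still looks slightly high, so I'll measure the needle's centreline precisely at rest and pressed.

```bash
python3 - <<'E'
from h import *
s2=snapshot("scene");cv2.imwrite("pics/press2.png",s2)
for nm,i in(("rest0",cv2.imread("pics/scene0.png")),("press",s2)):
    w=np.clip(i[192:214,345:364,2].astype(float)-i[192:214,345:364,0]-25,0,None)
    r=[(345+k,round(192+(w[:,k]*np.arange(22)).sum()/w[:,k].sum(),2),int(w[:,k].sum())) for k in range(w.shape[1]) if w[:,k].sum()>40];print(nm,r)
for t in(0,.171):
    _,R,tip,u=pad(-1,t);print(t,[proj("scene",piv+R.apply(a*u))[0].round(2) for a in(.12,.135,.15)])
E
python3 - <<'E'
from h import *
S=cv2.imread("pics/scene0.png").astype(int)
# dark pattern + white post column brightness
for c in (361,362,363,364):print(c,S[188:216,c].mean(1).astype(int) if 0 else [int(v) for v in S[188:216,c].mean(1)])
for c in (308,309,310):print(c,[int(v) for v in S[218:250,c].mean(1)])
print(proj("scene",[[*(piv+.163*pad(-1,0)[3])[:2],z] for z in (.086,.0)]),proj("scene",[[*(piv+.163*pad(1,0)[3])[:2],z] for z in (.086,0)]))
E
```

```text
rest0 [(349, np.float64(198.12), 204), (350, np.float64(198.19), 221), (351, np.float64(198.19), 215), (352, np.float64(198.2), 216), (353, np.float64(198.2), 218), (354, np.float64(198.19), 217), (355, np.float64(198.2), 220), (356, np.float64(198.2), 222), (357, np.float64(198.2), 222), (358, np.float64(198.2), 223), (359, np.float64(198.21), 231)]
press [(348, np.float64(203.44), 80), (349, np.float64(203.61), 127), (350, np.float64(203.73), 160), (351, np.float64(203.85), 168), (352, np.float64(204.09), 208), (353, np.float64(204.19), 203), (354, np.float64(204.2), 214), (355, np.float64(204.23), 228), (356, np.float64(204.4), 183), (357, np.float64(204.69), 163), (358, np.float64(204.78), 203)]
0 [array([350.61, 199.42]), array([355.56, 199.47]), array([360.51, 199.51])]
0.171 [array([349.66, 205.14]), array([354.45, 205.89]), array([359.22, 206.64])]
361 [220, 220, 220, 220, 219, 219, 220, 220, 222, 223, 222, 222, 224, 224, 223, 218, 158, 106, 97, 52, 77, 147, 181, 101, 85, 179, 215, 182]
362 [219, 219, 219, 219, 220, 223, 225, 221, 179, 224, 208, 136, 202, 159, 149, 143, 137, 
[... 205 characters left out ...]
218, 224, 250, 133, 110, 119, 148, 106, 84, 147, 115, 144, 87, 143, 96, 130, 110, 62, 52, 81, 155, 80, 61, 137, 215, 183]
308 [57, 20, 25, 94, 187, 245, 150, 124, 129, 162, 153, 99, 157, 117, 125, 160, 129, 129, 119, 123, 74, 57, 41, 76, 138, 142, 85, 86, 184, 214, 211, 213]
309 [58, 69, 135, 164, 243, 255, 144, 117, 126, 156, 128, 123, 127, 127, 152, 120, 121, 149, 119, 123, 99, 60, 41, 71, 136, 154, 106, 80, 177, 211, 210, 210]
310 [59, 36, 67, 91, 162, 223, 140, 79, 96, 149, 87, 98, 146, 88, 95, 136, 103, 94, 139, 118, 79, 58, 40, 65, 123, 140, 102, 93, 208, 209, 207, 208]
[[365.38445147 192.6939385 ]
 [363.30885237 216.59738552]] [[310.06178486 223.36432786]
 [310.03947743 249.1813824 ]]
```

At rest the needle reads 1.3 px (about 4 mm) above my prediction. The scene camera therefore has a row bias, and the rings are lower than I estimated, at about 33 to 35 mm. I'll press blue a little further and compare tip and ring directly in the same view.

Run:
```python
from h import *
T=.192;p,q=tcp(-1,T,0,.727);arm.line_to(p,velocity=.02,ori=q);arm.pause(.4)
print(arm.read_time(),arm.read_tool_pos()-p,arm.read_ft_force())
i=snapshot("scene");arm.pause(.5)
w=np.clip(i[192:214,345:364,2].astype(float)-i[192:214,345:364,0]-25,0,None)
print([(345+k,float(round(192+(w[:,k]*np.arange(22)).sum()/w[:,k].sum(),2)),int(w[:,k].sum())) for k in range(19) if w[:,k].sum()>40])
cv2.imwrite("pics/d.png",cv2.resize(i[190:220,345:375],(600,600),interpolation=2))
```

```text
14.4667 [1.37866738e-04 7.29720206e-06 1.84363036e-04] [-0.52615213 -1.53535691  5.36124355]
[(348, 204.0, 111), (349, 204.2, 213), (350, 204.22, 225), (351, 204.39, 181), (352, 204.7, 155), (353, 204.78, 174), (354, 205.09, 213), (355, 205.19, 205), (356, 205.21, 219), (357, 205.39, 188), (358, 205.64, 143)]
```

View pics/d.png

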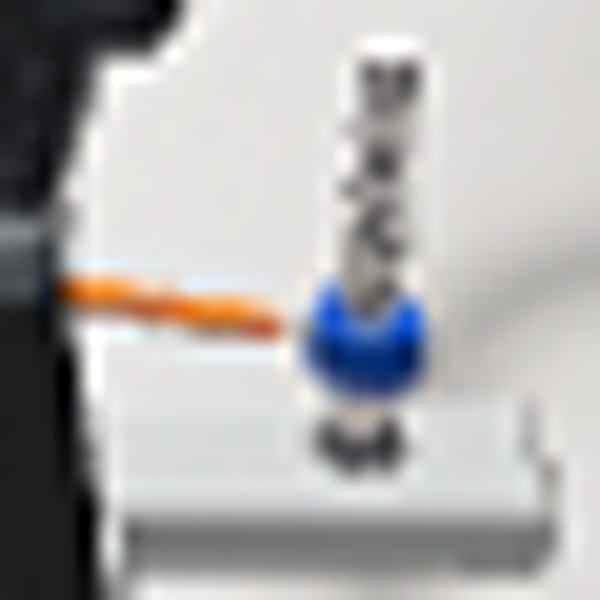

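The tip is at about (358.9,205.8) and the ring centre at (363,206.3), so they are level to within 2 mm. This also puts the red ring at about 33 mm, so my first red hold at 36 mm was marginal. There's plenty of time, so I'll redo red at the corrected depth, then blue, each fully released.

Run:
```python
from h import *
p,_=tcp(-1,0,.06,.727,.192);arm.line_to(p,velocity=.08);arm.pause(.5)
for s,ya,T in((1,2.3,.192),(-1,.727,.195)):
    p,q=tcp(s,0,.06,ya,T);arm.movep(p,q)
    p,_=tcp(s,0,.006,ya,T);arm.line_to(p,velocity=.1)
    p,_=tcp(s,T,0,ya,T);arm.line_to(p,velocity=.025);arm.pause(.5)
    print(s,arm.read_time(),arm.read_tool_pos()-p,arm.read_ft_force())
    cv2.imwrite(f"pics/final{s}.png",snapshot("scene"));arm.pause(.6)
    p,_=tcp(s,0,.06,ya,T);arm.line_to(p,velocity=.06);arm.pause(.7)
p,_=tcp(-1,0,.14,.727,.195);arm.line_to(p,velocity=.15);arm.pause(.5)
i=snapshot("scene")
print(arm.read_time(),arm.read_ft_force())
w=np.clip(i[192:214,345:364,2].astype(float)-i[192:214,345:364,0]-25,0,None)
print([float(round(192+(w[:,k]*np.arange(22)).sum()/w[:,k].sum(),2)) for k in range(19) if w[:,k].sum()>40])
f=lambda a:cv2.resize(a,(390,390),interpolation=2)
cv2.imwrite("pics/e.png",np.hstack([f(cv2.imread("pics/final-1.png")[190:220,345:375]),f(i[180:260,290:370])]))
```

```text
1 19.6583 [0.00033663 0.00016194 0.00025241] [-0.59610487  0.62464479  5.60411928]
-1 25.525 [ 0.0002777  -0.00012598  0.00016211] [-0.56866215 -0.24415416  5.49997062]
29.5833 [-0.0393824   0.01586277  0.42324731]
[198.13, 198.2, 198.2, 198.21, 198.2, 198.2, 198.2, 198.2, 198.21, 198.21, 198.22]
```

View pics/e.png

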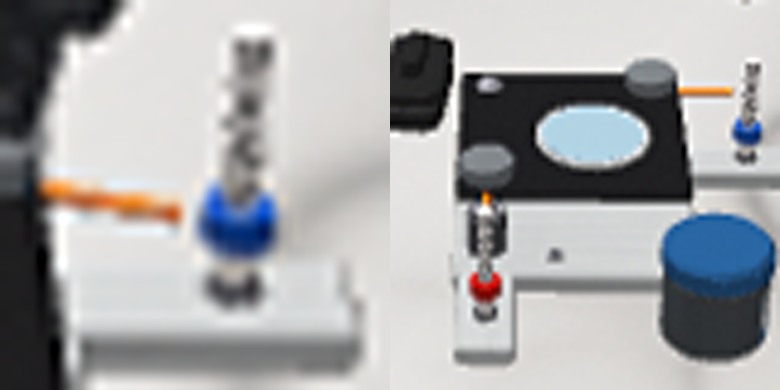

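The left crop shows the blue tip level with its ring, both at about row 206. The right crop shows the plate back at rest (needle row 198.2, as at the start), everything in place and the arm clear. I'm handing the job in.

```bash
python3 -c "
from station import ticket
print(ticket.finish_job())"
```

```text
the job is handed in; nothing more can be done
None
```

I pressed red, then blue, and repeated both in order because my first red hold may have been too shallow; the plate is back at rest and the job is handed in (no verdict shown). On blue I saw the pointer level with the ring, but the red pointer was hidden behind its post, so that depth comes from measurement and force.

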